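Set the tamping stand under the portafilter

ROBOT

A 6-joint arm with a two-finger parallel gripper is mounted at the origin on the work surface. World frame = base frame: x ahead of the robot, y to its left, z up, the work surface at z = 0. Lengths are in mm, angles in rad, forces in N, time in s.
With the tool pointing down it reaches from about 300 to 850 mm from the base axis. Payload 5.4 kg.
Tool frame: the origin (TCP) lies midway between the tips of the shut fingers; the grasp point (between the pads) lies 19 mm behind it; z points along the fingers, y is the direction in which the jaws open and shut (so a half turn about z gives the same grasp; the last joint's range is limited). The gripper opens to 85 mm and grips with 20 to 120 N. Pads are 22 mm wide; open, the fingers measure 114 mm over their backs; the gripper's body (76 mm by 85 mm) begins 54 mm behind the grasp point. The pads swing forward as they close: fully open they stand 13 mm farther back than shut.
Start: joints at [0.955, 0.158, 1.597, -0, 1.386, -0.21], TCP at [226.991, 528.281, 231.299] pointing down, gripper open.
Joint ranges: [-2.91, 2.91], [-0.94, 2.29], [0.18, 2.7], [-1.29, 4.43], [0.17, 2.64], [-3, 3]. Speed limits (rad/s): [2.57, 2.57, 3.14, 3.14, 3.14, 3.14].

INTERFACE

Orientations are given as a rotation vector (axis times angle).
In Python, from station import * gives the robot as it stands. Calls block until the motion is done:
- reach(position, orientation): joint-space move of the TCP to a pose.
- line_to(position, vel=150, attitude=None): straight line of the TCP; attitude=None keeps the orientation; vel is the mean speed in mm/s.
- goto_joints(angles): joint-space move.
- open_jaws() and grab(force=None): open the fingers fully, or close them until they stop; force is the grip in N (None keeps the last).
- dwell(seconds).
- inverse_kinematics(position, orientation): joint angles nearest the present ones, or None.
- read_state(): the state.
- grab_frame(name): name is "scene" or "side" or "wrist"; returns a dict with "pixels" (480x640x3 uint8, blue, green, red), "fov_y" (degrees; the focal length in pixels is half the picture's height over the tangent of half this angle, whatever the lens; pixels are square), "cx", "cy" (the principal point, pixels), "dist_coeffs" ([k1, k2, p1, p2, k3] as OpenCV has them; the pictures are not rectified), "pose" (4x4, takes a point from camera to world coordinates). Camera axes: x right, y down, z forward; pixel columns grow to the right and rows downward; lengths in mm; the calibration is good to about 2 mm. A picture is of the moment at which its call begins. There is no depth.
A pose or a line that the arm cannot do raises IKError and nothing moves.
- sign_off(): hands the job in, once; it reports no verdict.
The state is a dict: "t": time; "joints": joint angles; "joint_vel": joint speeds; "tau": joint torques, N m; "tool_pos": TCP position; "eef_rot": TCP orientation; "wrist_force": force on the tool from outside, world axes, zero at the start; "torque": the same for the moment, N m; "grip_width": opening from 0.0 (shut) to 1.0 (fully open).
Only numpy, scipy, OpenCV 4.12 (cv2) and the standard library are available. Lean on these libraries where they do the work, as an engineer would, in place of code of your own. Each camera call takes 0.05 s, during which the arm holds its last target. There are 200 camera calls.

TASK

Set up the tamping stand: slide the loose steel backing plate (it has an upright lug to hold it by), level, from the side ledge across the step onto the jack's platform, so that it lies centred and square on the platform with the lug end still towards the ledge. Then turn the black T-shaped knob clockwise to raise the jack until the plate just touches the underside of the portafilter above it, without lifting the portafilter out of its fork. Let go of everything and leave the other things on the bar where they stand.

Things in the scene. Friction and masses are not known exactly. Their poses are not given: they have to be found in the camera images.
- station: The tamping stand's fixed bed: dark steel bed plate with a grey gearbox under the platform. Origin on the table, under the platform's centre; its x points away from the knob (the knob is at its -x side), its y towards the ledge, z up. The ledge is a flat aluminium top 120 mm (x) by 200 mm (y) at height 100 mm, from y = 85 to y = 285 mm in this frame, open at its edges. Nothing here but the platform and knob moves.
- platform_top (a point): Centre of the top face of the jack's platform, an aluminium slab 120 mm (x) by 150 mm (y) by 10 mm, axes parallel to the stand's. A 10 mm gap separates it from the ledge. It starts 3 to 8 mm lower than the ledge's top, and moves straight up when the knob turns clockwise; it stays where it is left.
- knob (a joint): Turning angle of the knob in rad, growing clockwise as seen from its outer end; 1 rad raises the platform 6 mm (platform top = 92 mm + 6 mm x angle above the table), range 0 to 7. It needs 0.15 to 0.3 Nm, and stays where it is left, also under load. From the start to touching takes about 2.5 to 4.7 rad: several grasps.
- knob_grip (a point): Centre of the black T-bar of the knob: a bar 64 mm long, 14 mm thick, 26 mm tall along its axis, on a 14 mm thick shaft; it is 135 mm from the platform's centre towards the stand's -x, 75 mm above the table. z axis = the turning axis, pointing outwards: it leans 30 degrees from vertical, towards the stand's -x. x axis = along the bar, y = across it (both turn with the knob).
- plate_lug (a point): Centre of the upright lug of the loose steel backing plate (0.6 kg, may vary by 30 percent): the lug is 14 mm (x) by 30 mm (y) by 36 mm tall, and stands on the plate, from 14 to 50 mm above the plate's underside; this point is 32 mm above the underside and 56 mm from the plate's centre towards its +y end. Axes are the plate's: y along its length.
- plate: The backing plate: 100 mm (x) by 150 mm (y) by 14 mm thick. Origin at the centre of its underside. At the start it lies on the ledge, its lug end away from the platform.
- fork: Two-tined fork on a column behind the platform, fixed at a height that varies by 8 mm from start to start. Origin at table height (lifted by that variation), straight below the place where the portafilter's centre hangs, which is 35 mm from the platform's centre towards the stand's -y. Tines' top is 161 mm above this origin; tines lie 37 to 48 mm either side of the portafilter's centre and point to the stand's -x.
- portafilter: The portafilter (steel head, black handle pointing to the stand's -y), loose, 0.5 kg (may vary by 20 percent), hanging by its 92 mm wide, 13 mm high rim on the fork. Origin at the centre of its flat underside (64 mm wide), 126 mm above the fork's origin; the rim's underside is 35 mm and the top 48 mm above it; the handle's axis is 50 mm above it, and the handle, 26 mm thick, ends 175 mm from the centre.
- pitcher: Loose steel milk pitcher, 72 mm wide, 95 mm tall, by the knob on the ledge's side. Origin at its underside. Leave it.
- tamper: Loose tamper, 58 mm wide steel foot and black handle, 92 mm tall, by the knob on the portafilter handle's side. Origin at its underside. Leave it.
- cup: Loose white cup on saucer, 140 mm wide, 60 mm tall, left part of the table. Origin at its underside. Leave it.
- carton: Loose full drink carton 70 x 70 x 200 mm, left part of the table. Origin at its underside. Leave it.
- scale: Loose black flat scale 130 x 160 x 25 mm, right part of the table. Origin at its underside. Leave it.
- canister: Loose steel canister, 90 mm wide, 130 mm tall, right part of the table. Origin at its underside. Leave it.
Mind the look-alikes: they are no part of the job. What is shaped like the plate but pink or purple is not meant.

How it is judged:
By the outcome, as a careful person would: the job done as asked, in the order asked, and still so for the second after the job is handed in, with the robot touching nothing.
It also fails if it takes over 72 s, if anything falls off the work surface, if the arm or the gripper's body presses on something with over 40 N, if the wrist force passes 120 N, or if a joint passes its speed limit or range.

## Working session

There is one attempt and no reset: what is moved stays moved. The work goes in short steps, each a Python script; the robot and the scene stay as the last script left them, time stands still between calls to the robot, and variables do not carry over. Pictures are saved under pics/ and viewed, about 8 in all and at most 12, crops included, and the job is handed in when it is done.

```bash
mkdir -p pics; ls; cat > h.py <<'E'
import sys; sys.path.insert(0,'.')
from station import *
import numpy as np, cv2, pickle
from scipy.spatial.transform import Rotation as R
def K(f):
    fl=240/np.tan(np.radians(f["fov_y"])/2)
    return np.array([[fl,0,f["cx"]],[0,fl,f["cy"]],[0,0,1.]])
def snap(cam,name):
    f=grab_frame(cam); cv2.imwrite(f'pics/{name}.png',f["pixels"]); pickle.dump(f,open(f'pics/{name}.pkl','wb')); return f
def load(name): return pickle.load(open(f'pics/{name}.pkl','rb'))
def onz(f,uv,z):
    "pixel -> world point on height z"
    p=cv2.undistortPoints(np.array([[uv]],float),K(f),np.array(f["dist_coeffs"],float))[0,0]
    T=np.array(f["pose"]); d=T[:3,:3]@[p[0],p[1],1]; o=T[:3,3]
    return o+d*(z-o[2])/d[2]
def proj(f,P):
    T=np.linalg.inv(np.array(f["pose"])); P=np.atleast_2d(P).astype(float)
    return cv2.projectPoints(P,cv2.Rodrigues(T[:3,:3])[0],T[:3,3],K(f),np.array(f["dist_coeffs"],float))[0][:,0]
E
python3 - <<'E'
from h import *
for c in ("scene","side","wrist"):
    f=snap(c,c+"0"); print(c,np.round(np.array(f["pose"]),3).tolist(),f["fov_y"],f["dist_coeffs"])
print(read_state())
E
```

```text
pics
scene [[0.699, 0.44, -0.563, 1171.786], [0.714, -0.405, 0.571, -826.533], [0.023, -0.801, -0.598, 905.022], [0.0, 0.0, 0.0, 1.0]] 56.74641483740276 [-0.06557117  0.          0.          0.          0.        ]
side [[0.891, -0.355, 0.282, 69.238], [-0.453, -0.676, 0.582, -766.719], [-0.016, -0.646, -0.763, 1056.485], [0.0, 0.0, 0.0, 1.0]] 54.59874204411658 [-0.12151092  0.          0.          0.          0.        ]
wrist [[0.394, 0.869, 0.3, 149.343], [0.919, -0.371, -0.131, 562.494], [-0.002, 0.327, -0.945, 373.657], [0.0, 0.0, 0.0, 1.0]] 64.08339986927103 [-0.00469771  0.          0.          0.          0.        ]
{'t': 0.15, 'joints': array([ 9.54896591e-01,  1.58904208e-01,  1.59792607e+00, -8.56684588e-06,
        1.38622738e+00, -2.10101996e-01]), 'joint_vel': array([-0.00210564, -0.00250788, -0.0022939 ,  0.00093531,  0.0004857 ,
       -0.00036707]), 'tau': array([ 1.01869668e-03, -3.96381068e+01, -3.31781602e+01, -1.06947477e-04,
        5.49419216e-03, -3.93386273e-06]), 'tool_pos': array([226.73113334, 527.90588532, 230.55160043]), 'eef_rot': array([-6.32941506e-01, -3.07657916e+00,  2.11266082e-03]), 'wrist_force': array([-0.48429233, -0.46137766,  0.66520687]), 'torque': array([0.00721784, 0.01406506, 0.00436371]), 'grip_width': 0.9999432756988947}
```

View pics/scene0.png

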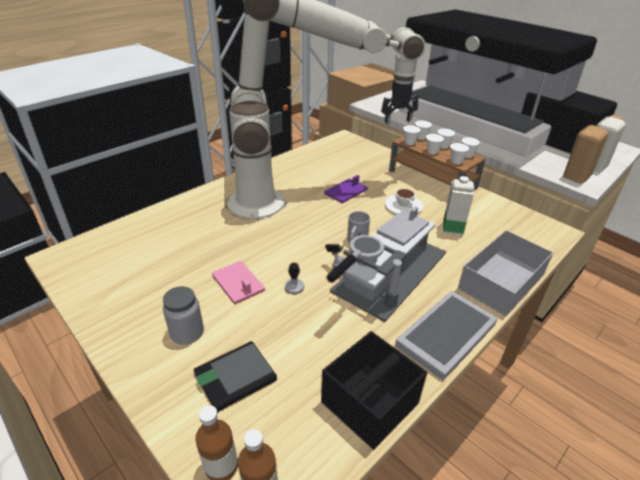

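View pics/side0.png

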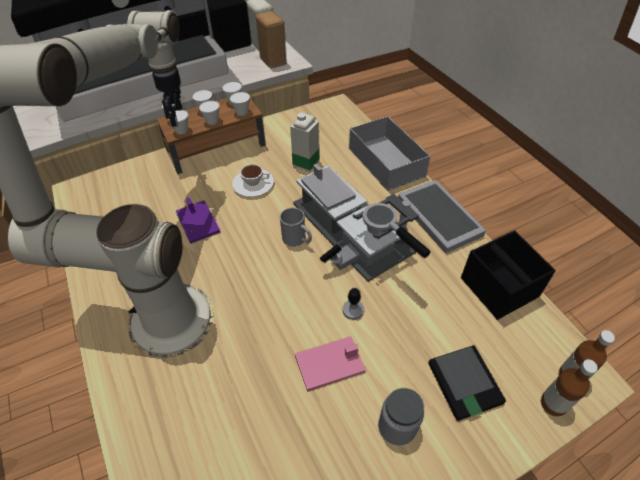

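Scene: the stand is right-centre, with the ledge and grey plate at about (405,230). Side: plate on the ledge at (330,185), lug (319,170), platform about (370,235), knob (335,253), portafilter (380,218), pitcher (293,227), tamper (353,303). Next, an enlarged crop.

```bash
python3 - <<'E'
from h import *
a=load("side0")["pixels"][155:285,280:450]; cv2.imwrite("pics/c1.png",cv2.resize(a,None,fx=4.6,fy=4.6,interpolation=cv2.INTER_CUBIC))
E
```

```text
(no output)
```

View pics/c1.png

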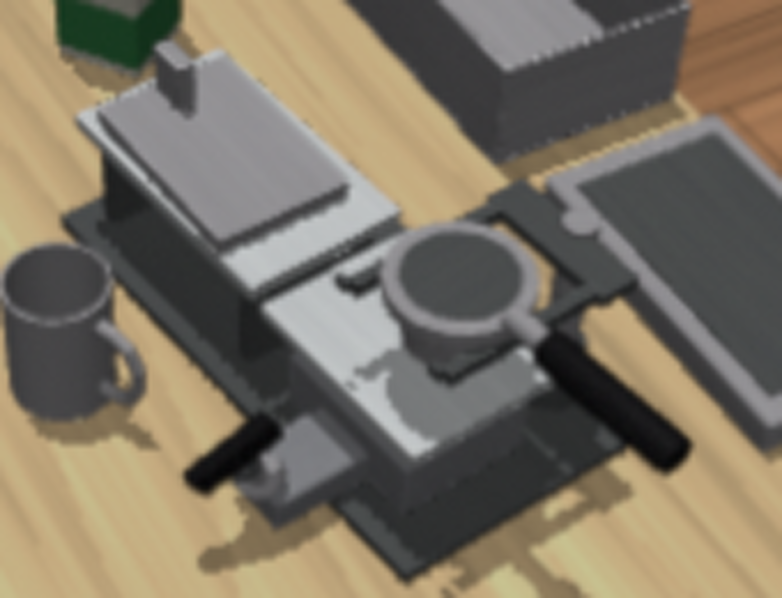

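The crop shows the ledge corners at crop (80,118), (258,294), (400,216), the plate's top corners at (98,108), (220,240), (348,185), (222,52), and the knob bar from (195,478) to (275,430).

```bash
python3 - <<'E'
from h import *
f=load("side0"); P=lambda u,v,z: onz(f,(280+(u+.5)/4.6-.5,155+(v+.5)/4.6-.5),z)[:2]
L=[P(80,118,100),P(258,290,100),P(400,214,100)]
print("ledge",np.round(L,1), [np.linalg.norm(L[i]-L[i+1]) for i in (0,1)])
ydir=L[0]-L[1]; yaw=np.arctan2(ydir[1],ydir[0])-np.pi/2
xd=L[2]-L[1]; yaw2=np.arctan2(xd[1],xd[0]); print("yaw",yaw,yaw2)
Q=[P(98,108,114),P(220,240,114),P(348,185,114),P(222,52,114)]
print("plate",np.round(Q,1),[np.linalg.norm(Q[i]-Q[(i+1)%4]) for i in range(4)],np.mean(Q,0))
for a,b in ((1,0),(2,3)):
    d=Q[a]-Q[b]; print(np.arctan2(-d[1],-d[0])-np.pi/2)
for a,b in ((1,2),(0,3)):
    d=Q[b]-Q[a]; print(np.arctan2(d[1],d[0]))
print("lug top",P(175,52,150))
S=[P(265,303,96),P(408,460,96)];print("plat",S,np.linalg.norm(S[0]-S[1]))
k=[P(195,478,85),P(275,430,85)];print("knob",k)
for y in (yaw,yaw2):
  Rz=np.array([[np.cos(y),-np.sin(y)],[np.sin(y),np.cos(y)]])
  print("origin",[np.round(c-Rz@o,1) for c,o in zip(L+S,[(-60,285),(-60,85),(60,85),(-60,75),(-60,-75)])])
E
```

```text
ledge [[494.3 235.6]
 [523.2  38.7]
 [636.2  55.9]] [np.float64(199.0058382309604), np.float64(114.22716288551716)]
yaw 0.1459885748971923 0.1503461244406418
plate [[502.9 224.4]
 [516.3  76.2]
 [612.2  82.2]
 [602.7 236.7]] [np.float64(148.78686994276026), np.float64(96.04871851177137), np.float64(154.7734047301581), np.float64(100.52783918575848)] [558.50858087 154.85450784]
0.0901541295409285
0.06132358384130754
0.06270432733225068
0.12284769619165889
lug top [555.07171148 212.83552533]
plat [array([523.61070959,  30.26122739]), array([ 536.84436381, -119.03696334])] 149.8835526621377
knob [array([425.06566791, -65.44912515]), array([484.10564016, -54.96567155])]
origin [array([595.1, -37.6]), array([594.9, -36.6]), array([589.2, -37. ]), array([593.9, -35.2]), array([585.3, -36.1])]
origin [array([596.3, -37.2]), array([595.3, -36.3]), array([589.6, -37.2]), array([594.2, -34.9]), array([584.9, -35.9])]
```

```bash
cat >> h.py <<'E'
def att(yaw): # tool down, x along station +y
    s,c=np.sin(yaw),np.cos(yaw); return R.from_matrix(np.array([[-s,c,0],[c,s,0],[0,0,-1.]])).as_rotvec()
E
python3 - <<'E'
from h import *
p=[570,80,275]
q=inverse_kinematics(p,att(.11)); print(q)
reach(p,att(.11)); f=snap("wrist","w1"); s=read_state(); print(s["t"],s["tool_pos"],s["joints"])
snap("side","s1");snap("scene","sc1")
cv2.imwrite("pics/w1b.png",cv2.resize(f["pixels"],None,fx=1.25,fy=1.25,interpolation=cv2.INTER_CUBIC))
E
```

```text
[-7.04058674e-02  1.33502296e-01  1.53843388e+00 -4.44089210e-16
  1.46965647e+00 -1.80405867e-01]
2.2333 [569.76004733  80.99910063 274.92560888] [-6.87817210e-02  1.33410521e-01  1.53868030e+00  2.16427765e-04
  1.46970980e+00 -1.80427553e-01]
```

View pics/w1b.png

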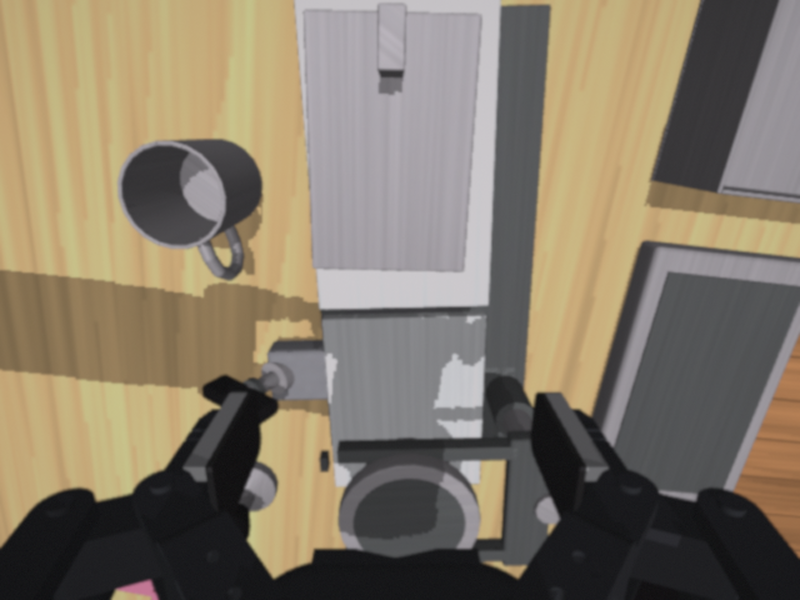

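The wrist view shows the plate's top corners at (304,10), (480,15), (465,271), (314,268), the lug top at (392,40), the ledge's front corners at (321,310) and (490,306), the platform's near corners at (325,318) and (486,316), and its far left corner at (335,487).

```bash
python3 - <<'E'
from h import *
f=load("w1"); P=lambda u,v,z: onz(f,((u+.5)/1.25-.5,(v+.5)/1.25-.5),z)[:2]
def ang(a,b): d=b-a; return np.arctan2(d[1],d[0])
L=[P(321,310,100),P(490,306,100),P(297,0,100),P(501,0,100)]
print("ledge",np.round(L,1),np.linalg.norm(L[0]-L[1]),"yaws",ang(L[0],L[1]),ang(L[0],L[2])-np.pi/2,ang(L[1],L[3])-np.pi/2)
Q=[P(304,10,114),P(314,268,114),P(465,271,114),P(480,15,114)]
print("plate",np.round(Q,1),[round(np.linalg.norm(Q[i]-Q[(i+1)%4]),1) for i in range(4)],np.mean(Q,0))
print(ang(Q[1],Q[0])-np.pi/2,ang(Q[2],Q[3])-np.pi/2,ang(Q[1],Q[2]),ang(Q[0],Q[3]))
LT=[P(378,5,150),P(378,70,150),P(404,70,150),P(406,5,150)];print("lug",np.round(LT,1),np.mean(LT,0))
S=[P(325,318,96),P(486,316,96),P(335,487,96),P(478,483,96)];print("plat",np.round(S,1),np.linalg.norm(S[0]-S[1]),np.linalg.norm(S[0]-S[2]),"yaw",ang(S[0],S[1]),ang(S[2],S[0])-np.pi/2)
y=.11
Rz=np.array([[np.cos(y),-np.sin(y)],[np.sin(y),np.cos(y)]])
print("origin",[np.round(c-Rz@o,1) for c,o in zip(L[:2]+S,[(-60,85),(60,85),(-60,75),(60,75),(-60,-75),(60,-75)])])
print("knob end",P(206,385,85),P(272,400,85),"bar mid?",P(238,400,85))
print("pf rim",[P(u,v,180) for u,v in ((340,520),(480,520))])
E
```

```text
ledge [[521.5  40.8]
 [640.1  57.2]
 [495.7 230.9]
 [613.2 244.2]] 119.70965210875626 yaws 0.13779843579495465 0.13460842149586916 0.1428146103109944
plate [[502.7 223.6]
 [516.8  75.3]
 [615.8  84.4]
 [600.5 232.2]] [np.float64(149.0), np.float64(99.5), np.float64(148.6), np.float64(98.2)] [558.95580313 153.867755  ]
0.09484038186798016 0.10320519878081336 0.09193227123668324 0.08751515079184817
lug [[545.4 223. ]
 [548.3 194.1]
 [561.5 195.6]
 [559.  224.5]] [553.57554109 209.33045207]
plat [[ 524.2   33.3]
 [ 639.5   47.9]
 [ 542.1 -115.5]
 [ 658.7  -98.3]] 116.22040464241731 149.90228727466683 yaw 0.12588544822770142 0.11923079210224152
origin [array([590.4, -37.1]), array([589.7, -33.9]), array([592.1, -34.6]), array([588.1, -33.2]), array([593.5, -34.4]), array([590.8, -30.3])]
knob end [433.6358241  -38.28041925] [485.62267224 -45.94318406] bar mid? [458.73230118 -49.00104968]
pf rim [array([551.79279202, -67.17673275]), array([639.11774359, -57.32184953])]
```

```bash
python3 - <<'E'
from h import *
lug=np.array([553.7,209.5])
reach([*lug,190],att(.094)); line_to([*lug,119.5],vel=60)
s=read_state(); print(s["t"],s["tool_pos"],s["wrist_force"])
grab(100); s=read_state(); print(s["t"],s["tool_pos"],s["wrist_force"],s["torque"],s["grip_width"])
line_to([*lug,121],vel=20); dwell(.2); s=read_state(); print(s["t"],s["tool_pos"],s["wrist_force"],s["torque"],s["grip_width"])
snap("side","s2"); f=snap("wrist","w2")
a=f["pixels"]; b=load("side0")["pixels"]; c=load("s2")["pixels"][120:300,270:470]
cv2.imwrite("pics/c2.png",np.hstack([cv2.resize(a,(400,300)),cv2.resize(c,(333,300),interpolation=cv2.INTER_CUBIC)]))
E
```

```text
4.325 [554.11105366 209.57677428 120.06890999] [ 0.11774029  0.21665009 -0.07632353]
4.9833 [553.81768723 209.58000593 119.7974169 ] [-0.14605363 -0.04688329  2.35006973] [ 0.00507759  0.15759694 -0.0469362 ] 0.1461857314293658
5.4333 [553.22468809 209.44731822 120.38882632] [ 0.3594964   0.62142966 -4.66248593] [0.25228517 0.02871351 0.01115974] 0.1455330707245099
```

View pics/c2.png

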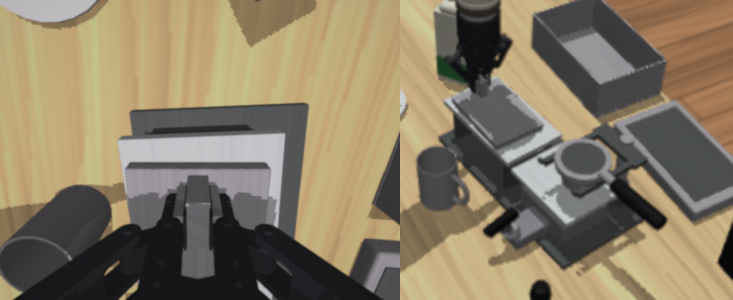

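The lug is gripped and the plate carried level (4.7 N, 0.25 Nm). Sliding it over.

```bash
python3 - <<'E'
from h import *
def st(m):
    s=read_state(); print(m,round(s["t"],2),np.round(s["tool_pos"],2),np.round(s["wrist_force"],1),np.round(s["torque"],2),round(s["grip_width"],3)); return s
y=.135; O=np.array([592,-35.5]); n=np.array([-np.sin(y),np.cos(y)]); T=O+56*n
line_to([*(T+120*n),121.8],vel=60,attitude=att(y)); st("a")
line_to([*T,121.8],vel=60); dwell(.2); st("b")
z=121.8
while z>111:
    z-=.7; line_to([*T,z],vel=20); s=st(f"z{z:.1f}")
    if s["wrist_force"][2]>1: break
snap("side","s3"); snap("scene","sc3"); f=snap("wrist","w3")
a=load("s3")["pixels"][140:300,290:470]; b=load("sc3")["pixels"][170:330,310:450]
cv2.imwrite("pics/c3.png",np.hstack([cv2.resize(f["pixels"],(0,0),fx=.6,fy=.6)[:288,:],cv2.resize(a,(324,288),interpolation=cv2.INTER_CUBIC)]))
E
```

```text
a 6.88 [568.22 139.25 121.78] [ 0.6 -0.6 -5.1] [ 0.32 -0.01 -0.02] 0.145
b 9.23 [584.45  20.12 121.81] [-0.1  0.2 -5.1] [0.24 0.06 0.05] 0.153
z121.1 9.48 [584.39  20.02 121.  ] [-0.3 -1.  -3.9] [0.21 0.06 0.03] 0.148
z120.4 9.73 [584.4   19.99 120.3 ] [-0.4 -0.6 -4.4] [0.24 0.04 0.  ] 0.147
z119.7 9.98 [584.42  20.   119.62] [ 0.6  0.1 -4.4] [ 0.22  0.06 -0.06] 0.143
z119.0 10.23 [584.41  20.   118.92] [ 1.1 -0.3 -4.7] [0.21 0.08 0.04] 0.147
z118.3 10.48 [584.43  20.   118.24] [-0.6 -0.7 -3.6] [ 0.27  0.02 -0.02] 0.145
z117.6 10.73 [584.4   19.96 117.52] [ 0.5  0.2 -4.1] [0.17 0.01 0.01] 0.147
z116.9 10.98 [584.41  19.99 116.82] [-0.1 -0.2 -4.8] [ 0.26  0.06 -0.05] 0.148
z116.2 11.23 [584.4   20.   116.12] [-0.5  0.3 -5. ] [0.27 0.04 0.03] 0.15
z115.5 11.48 [584.4   19.98 115.42] [ 0.1 -0.1 -4.3] [0.24 0.02 0.01] 0.147
z114.8 11.73 [584.4   19.99 114.72] [-0.2  0.  -4.2] [0.23 0.07 0.03] 0.144
z114.1 11.98 [584.4   19.99 114.01] [-0.2  0.1 -3.7] [0.24 0.01 0.03] 0.147
z113.4 12.23 [584.41  20.03 113.34] [ 0.5 -0.6 -3.5] [ 0.22 -0.02  0.02] 0.145
z112.7 12.48 [584.6   19.94 112.88] [ 0.4 -0.4 -3. ] [ 0.15  0.01 -0.02] 0.144
z112.0 12.73 [584.72  19.98 112.69] [-2.1  1.   1.3] [ 0.14  0.46 -0.07] 0.146
```

View pics/c3.png

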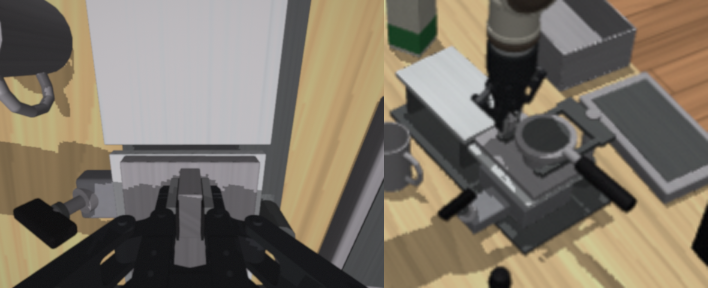

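```bash
python3 - <<'E'
from h import *
a=load("w3")["pixels"][220:380,140:480]
cv2.imwrite("pics/c4.png",cv2.resize(a,None,fx=2.3,fy=2.3,interpolation=cv2.INTER_CUBIC))
E
```

```text
(no output)
```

View pics/c4.png

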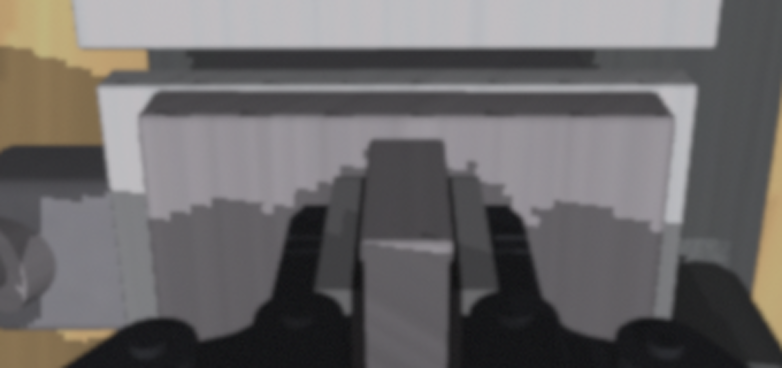

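The crop shows the platform's ledge-side edge from (98,86) to (696,85). The plate's end face has top corners (141,115) and (672,114) and bottom corners about (155,93) and (656,93), so the plate sits slightly to +x and -y.

```bash
python3 - <<'E'
from h import *
f=load("w3"); P=lambda u,v,z: onz(f,(140+(u+.5)/2.3-.5,220+(v+.5)/2.3-.5),z)[:2]
def ang(a,b): d=b-a; return np.arctan2(d[1],d[0])
A=P(98,86,93),P(696,85,93); B=P(141,115,107),P(672,114,107); C=P(155,93,93),P(656,93,93); L=P(79,47,100),P(716,47,100)
for n,X in zip("plat plTop plBot ledge".split(),(A,B,C,L)): print(n,np.round(X,1),np.linalg.norm(X[1]-X[0]),ang(*X),np.round((X[0]+X[1])/2,2))
y=.135; r=np.array([[np.cos(y),np.sin(y)],[-np.sin(y),np.cos(y)]])
for n,X in (("top",B),("bot",C)): print(n,"err in station",r@(sum(X)/2-sum(A)/2), "vs ledge", r@(sum(X)/2-sum(L)/2)+[0,10])
E
```

```text
plat [[521.7  31. ]
 [639.6  47.4]] 119.06176097149898 0.13762532939338082 [580.63  39.21]
plTop [[534.1  32.7]
 [630.9  46.1]] 97.76276668305594 0.13784117598892673 [582.5   39.38]
plBot [[533.   31.1]
 [632.1  44.6]] 100.03441239733934 0.1358109884161244 [582.53  37.84]
ledge [[520.2  41.7]
 [638.6  57.9]] 119.53902953679854 0.13585730669780569 [579.39  49.76]
top err in station [ 1.8741317  -0.08226078] vs ledge [ 1.68099178 -0.70052778]
bot err in station [ 1.70276439 -1.61061714] vs ledge [ 1.50962447 -2.22888414]
```

```bash
python3 - <<'E'
from h import *
y=.135; n=np.array([-np.sin(y),np.cos(y)]); e=np.array([np.cos(y),np.sin(y)])
T=np.array([592,-35.5])+56*n-1.7*e+.9*n
c=np.array([584.4,20])
line_to([*c,114.2],vel=30); line_to([*T,114.2],vel=15,attitude=att(.137)); line_to([*T,112.3],vel=15); dwell(.1)
s=read_state(); print(s["t"],s["tool_pos"],s["wrist_force"],s["torque"])
open_jaws(); s=read_state(); print(s["t"],s["wrist_force"])
line_to([*T,185],vel=120); line_to([*(T+75*n),230],vel=150)
f=snap("wrist","w4"); snap("side","s4"); snap("scene","sc4"); print(read_state()["t"])
cv2.imwrite("pics/w4b.png",cv2.resize(f["pixels"][100:420,60:500],None,fx=1.8,fy=1.8,interpolation=cv2.INTER_CUBIC))
E
```

```text
13.7833 [582.94481946  20.66106896 112.62537912] [-0.05287881  1.9244489  -0.09197305] [ 0.11601558  0.16741727 -0.063574  ]
14.4833 [-0.84586601  0.67690649 -1.11278285]
16.125
```

View pics/w4b.png

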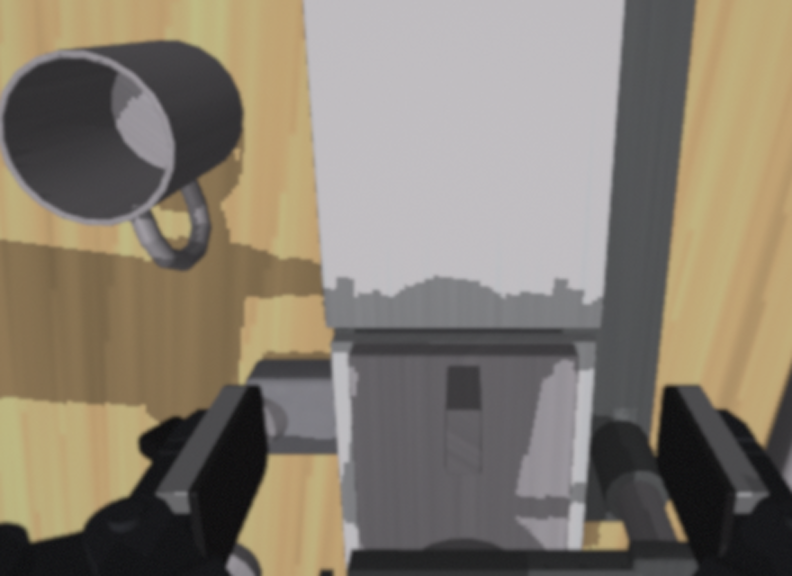

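The plate is centred: side margins 20 and 19 px, the ends flush within about 1 mm, the edges parallel. Now the knob bar angle, by fitting its projected box to its dark silhouette in w3 and side0.

```bash
cat >> h.py <<'E'
YAW=.137; ORG=np.array([590.9,-35.1,0])
RS=R.from_euler('z',YAW).as_matrix()
AX=RS@np.array([-.5,0,np.sqrt(.75)]); U1=RS@np.array([np.sqrt(.75),0,.5]); U2=RS@np.array([0,1.,0]) # U1xU2=AX
KG=ORG+RS@np.array([-135,0,75])
def bardir(th): return np.cos(th)*U1+np.sin(th)*U2, -np.sin(th)*U1+np.cos(th)*U2
def box(th,off=(0,0)):
    x,y=bardir(th); c=KG+np.array([*off,0])
    return np.array([c+a*32*x+b*7*y+d*13*AX for a in(-1,1) for b in(-1,1) for d in(-1,1)])
def hull(f,th,off=(0,0)):
    m=np.zeros((480,640),np.uint8); h=cv2.convexHull(proj(f,box(th,off)).astype(np.float32))
    cv2.fillConvexPoly(m,np.round(h*16).astype(np.int32),1,shift=4); return m
E
python3 - <<'E'
from h import *
for n,(x0,y0,x1,y1) in (("w3",(10,310,140,425)),("side0",(312,238,345,268))):
    f=load(n); g=f["pixels"].max(2); m=np.zeros((480,640),np.uint8); m[y0:y1,x0:x1]=g[y0:y1,x0:x1]<45
    k,l,s,_=cv2.connectedComponentsWithStats(m); i=1+s[1:,4].argmax(); m=(l==i); print(n,s[i])
    best=max(((h&m).sum()/(h|m).sum(),th,ox,oy) for th in np.arange(0,np.pi,.05) for ox in range(-6,7,2) for oy in range(-6,7,2) for h in [hull(f,th,(ox,oy)).astype(bool)])
    print(best)
print(KG,AX)
E
```

```text
w3 [  23  331  105   82 5050]
(np.float64(0.8283254557731262), np.float64(0.0), 2, 2)
side0 [321 245  20  17 157]
(np.float64(0.6554621848739496), np.float64(0.0), 4, 0)
[457.16492719 -53.53719883  75.        ] [-0.49531508 -0.06828592  0.8660254 ]
```

```bash
python3 - <<'E'
from h import *
f=load("w3"); g=f["pixels"].max(2); m=np.zeros((480,640),np.uint8); m[310:425,10:140]=g[310:425,10:140]<45
k,l,s,_=cv2.connectedComponentsWithStats(m); m=l==1+s[1:,4].argmax()
print(max(((h&m).sum()/(h|m).sum(),th,ox,oy) for th in np.arange(-.8,.8,.04) for ox in range(-8,9,2) for oy in range(-8,9,2) for h in [hull(f,th,(ox,oy)).astype(bool)]))
a=f["pixels"][300:440,0:180].copy()
o=cv2.resize(a,None,fx=4,fy=4,interpolation=cv2.INTER_CUBIC)
for th,c in ((0,(0,255,0)),(-.2,(0,0,255))):
    h=cv2.convexHull(((proj(f,box(th))-[0,300])*4).astype(np.int32)); cv2.polylines(o,[h],True,c,1)
cv2.imwrite("pics/c5.png",o)
# candidate tool poses for turning
for th0 in (0,):
  for th in np.arange(1.6,-2,-.4):
    x,y=bardir(th)
    for sg in (1,-1):
        M=np.array([-sg*x,sg*y,-AX]).T
        if np.linalg.det(M)<0: M=np.array([sg*x,sg*y,-AX]).T
        q=inverse_kinematics((KG-AX*14).tolist(),R.from_matrix(M).as_rotvec()); print(round(th,2),sg,None if q is None else np.round(q,2))
E
```

```text
(np.float64(0.8283254557731262), np.float64(6.661338147750939e-16), 2, 2)
1.6 1 [-0.61 -0.24  2.44  0.61  0.63  1.92]
1.6 -1 [-0.61 -0.24  2.44  0.61  0.63 -1.23]
1.2 1 [-0.61 -0.24  2.44  0.61  0.63  2.32]
1.2 -1 [-0.61 -0.24  2.44  0.61  0.63 -0.83]
0.8 1 [-0.61 -0.24  2.44  0.61  0.63  2.72]
0.8 -1 [-0.61 -0.24  2.44  0.61  0.63 -0.43]
0.4 1 None
0.4 -1 [-0.61 -0.24  2.44  0.61  0.63 -0.03]
0.0 1 [-0.61 -0.24  2.44  0.61  0.63 -2.77]
0.0 -1 [-0.61 -0.24  2.44  0.61  0.63  0.37]
-0.4 1 [-0.61 -0.24  2.44  0.61  0.63 -2.37]
-0.4 -1 [-0.61 -0.24  2.44  0.61  0.63  0.77]
-0.8 1 [-0.61 -0.24  2.44  0.61  0.63 -1.97]
-0.8 -1 [-0.61 -0.24  2.44  0.61  0.63  1.17]
-1.2 1 [-0.61 -0.24  2.44  0.61  0.63 -1.57]
-1.2 -1 [-0.61 -0.24  2.44  0.61  0.63  1.57]
-1.6 1 [-0.61 -0.24  2.44  0.61  0.63 -1.17]
-1.6 -1 [-0.61 -0.24  2.44  0.61  0.63  1.97]
```

View pics/c5.png

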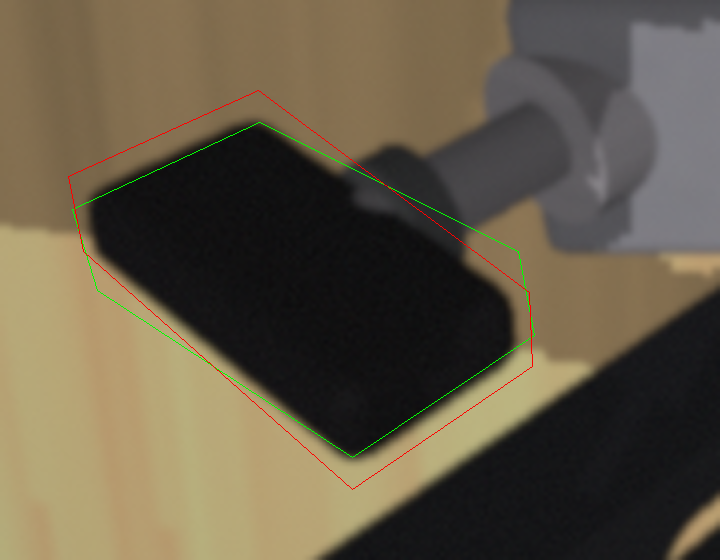

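The bar is at θ ≈ -0.15 by the edge slopes, and its centre matches within about 1 mm. With the flipped grasp (J6 = -2.6), one hold can turn up to 5.6 rad. Checking pitcher and tamper clearance, then approaching.

```bash
cat >> h.py <<'E'
def katt(th,sg=1):
    x,y=bardir(th); M=np.array([sg*x,-sg*y,-AX]).T
    return R.from_matrix(M).as_rotvec()
def kp(d): return (KG+AX*d).tolist()  # TCP at d along the axis from the bar's centre
E
python3 - <<'E'
from h import *
f=load("side0"); P=lambda u,v,z: onz(f,(280+(u+.5)/4.6-.5,155+(v+.5)/4.6-.5),z)
for n,p in (("pitcher",P(57,285,95)),("pitcher base",P(60,395,0)),("p handle",P(140,380,50)),("tamper base",onz(f,(353,310),0))):
    print(n,np.round(RS.T@(p-ORG),0))
for sg in (1,-1): print(sg,np.round(inverse_kinematics(kp(-12),katt(-.15,sg)),2),np.round(inverse_kinematics(kp(90),katt(-.15,sg)),2))
E
```

```text
pitcher [-154.  163.   95.]
pitcher base [-161.  158.    0.]
p handle [-135.  101.   50.]
tamper base [-164. -144.    0.]
1 [-0.62 -0.25  2.45  0.61  0.64  0.53] [-0.75 -0.68  2.51  0.47  1.02  0.64]
-1 [-0.62 -0.25  2.45  0.61  0.64 -2.61] [-0.75 -0.68  2.51  0.47  1.02 -2.5 ]
```

```bash
python3 - <<'E'
from h import *
p=read_state()["tool_pos"]; line_to([p[0],p[1],300],vel=200)
a=katt(-.15,-1)
reach(kp(90),a); line_to(kp(30),vel=120); s=read_state(); print(s["t"],s["joints"],s["wrist_force"])
f=snap("wrist","w5"); snap("side","s5")
x,y=bardir(-.15)
o=f["pixels"].copy(); h=cv2.convexHull(proj(f,box(-.15)).astype(np.int32)); cv2.polylines(o,[h],True,(0,255,0),1); cv2.imwrite("pics/w5b.png",o)
E
```

```text
19.275 [-0.66648723 -0.43363688  2.48480833  0.53496972  0.78426005 -2.55003018] [ 0.13978444 -0.1083203  -0.03559713]
```

View pics/w5b.png

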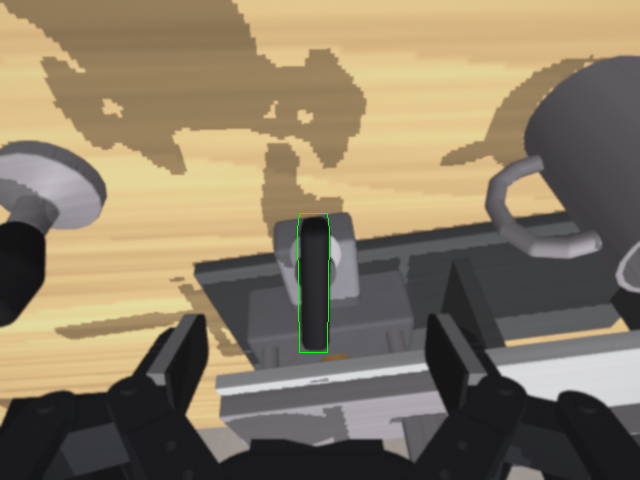

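The projected bar outline matches the real bar at (314,285). Grasping, then turning in chunks while tracking the portafilter in both fixed cameras.

```bash
cat >> h.py <<'E'
def avg(cam,n=4): return np.mean([cv2.cvtColor(grab_frame(cam)["pixels"],cv2.COLOR_BGR2GRAY).astype(np.float32) for _ in range(n)],0)
def roi(cam,w=9):
    f=load({"side":"side0","scene":"scene0"}[cam]); hd=[ORG+RS@np.array([0,-35-d,180.]) for d in (70,172)]
    uv=proj(f,np.array(hd)); a=np.floor(uv.min(0)-w).astype(int); b=np.ceil(uv.max(0)+w).astype(int); return a,b
def shift(ref,im,cam):
    "vertical-line-of-world shift in mm of the handle, by least squares on image gradient along the world z direction"
    f=load({"side":"side0","scene":"scene0"}[cam]); a,b=roi(cam); p0=ORG+RS@np.array([0,-155.,180]); d=(proj(f,p0+[0,0,5])-proj(f,p0-[0,0,5]))[0]/10
    sl=np.s_[a[1]:b[1],a[0]:b[0]]; g=(cv2.Sobel(ref,cv2.CV_32F,1,0,scale=1/8)[sl]*d[0]+cv2.Sobel(ref,cv2.CV_32F,0,1,scale=1/8)[sl]*d[1])
    return -(g*(im-ref)[sl]).sum()/(g*g).sum()
E
python3 - <<'E'
from h import *
line_to(kp(-12),vel=60); s=read_state(); print(s["t"],s["wrist_force"])
grab(70); dwell(.1); s=read_state(); print(s["t"],s["wrist_force"],s["torque"],s["grip_width"],s["joints"])
ref={c:avg(c) for c in ("side","scene")}; np.savez("ref.npz",**ref)
q0=np.array(s["joints"]); np.save("q0.npy",q0)
for k in range(1,5):
    q=q0.copy(); q[5]+=.5*k; goto_joints(q); s=read_state()
    print(.5*k,round(s["t"],2),np.round(s["joints"][5]-q0[5],3),np.round(s["wrist_force"],1),"tauAX",round(s["torque"]@AX,3),round(s["grip_width"],3),[round(float(shift(ref[c],avg(c,2),c)),2) for c in ref])
    if np.linalg.norm(s["wrist_force"])>25: break
o=[]
for c in ref:
    a,b=roi(c); print(c,a,b)
    f=snap(c,c+"6"); m=(a+b)//2; im=f["pixels"].copy(); cv2.rectangle(im,tuple(map(int,a)),tuple(map(int,b)),(0,0,255),1)
    o.append(cv2.resize(im[m[1]-75:m[1]+60,m[0]-75:m[0]+60],(390,390),interpolation=cv2.INTER_CUBIC))
cv2.imwrite("pics/c6.png",np.hstack(o))
E
```

```text
20.225 [ 0.02117703 -0.32324649 -0.2209387 ]
20.975 [-7.05278306 -3.15100154  5.0323715 ] [-0.34387958  0.83166453 -0.05926203] 0.14719863567453845 [-0.6159553  -0.25146805  2.44684373  0.60873687  0.63841622 -2.61371867]
0.5 21.93 0.498 [-3.5 -2.4  1.9] tauAX -0.122 0.148 [0.03, 0.33]
1.0 22.68 0.999 [-5.9 -3.   2.3] tauAX -0.024 0.143 [0.03, -0.23]
1.5 23.43 1.499 [-7.5 -4.1  4. ] tauAX -0.051 0.149 [0.0, -0.8]
2.0 24.18 1.999 [-9.3 -4.3  4.8] tauAX -0.01 0.149 [-0.01, -0.66]
side [388 220] [434 264]
scene [319 246] [362 286]
```

View pics/c6.png

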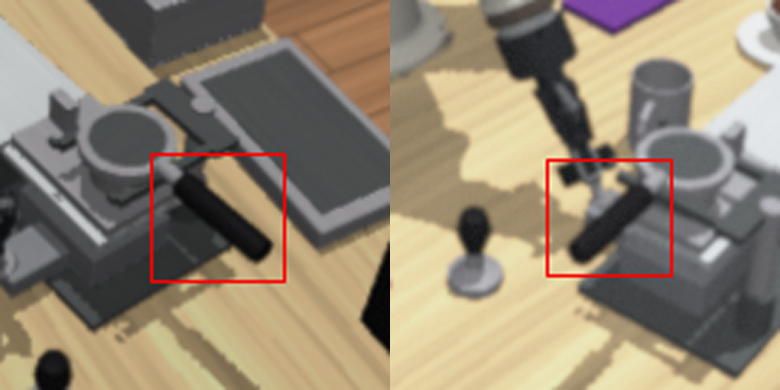

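The side ROI covers only the handle and table and is stable to 0.03 mm. The gripper contaminates the scene ROI, so I'll use side only and continue in small steps.

```bash
python3 - <<'E'
from h import *
ref=np.load("ref.npz")["side"]; q0=np.load("q0.npy"); k=2.0; D=[]
while k<5:
    k+=.12; q=q0.copy(); q[5]+=k; goto_joints(q); v=float(shift(ref,avg("side",2),"side")); s=read_state()
    D.append((k,v)); print(round(k,2),round(s["t"],2),round(v,2),np.round(s["wrist_force"],1),round(s["grip_width"],3))
    if v>.5 or np.linalg.norm(s["wrist_force"])>30 or s["t"]>52: break
snap("side","s7"); np.save("D.npy",D)
E
```

```text
2.12 24.82 -0.02 [-9.6 -4.1  5.5] 0.151
2.24 25.18 -0.04 [-9.7 -3.8  5.5] 0.15
2.36 25.52 -0.04 [-10.4  -4.1   6.7] 0.147
2.48 25.88 -0.05 [-9.6 -4.2  6.6] 0.15
2.6 26.23 -0.05 [-9.8 -3.9  6.7] 0.149
2.72 26.57 -0.05 [-10.6  -3.8   6.3] 0.148
2.84 26.93 -0.07 [-10.2  -3.    6.1] 0.152
2.96 27.27 -0.08 [-11.1  -2.7   6.6] 0.152
3.08 27.62 -0.08 [-12.1  -2.6   7.1] 0.147
3.2 27.98 -0.07 [-11.   -4.2   6.4] 0.143
3.32 28.32 -0.08 [-11.1  -3.6   7.3] 0.15
3.44 28.68 -0.0 [-10.1  -2.5   6.4] 0.147
3.56 29.02 0.46 [-10.3  -2.8   7. ] 0.15
3.68 29.38 0.94 [-10.   -2.2   6.5] 0.15
```

Contact is at about 3.43 rad, and I have overshot by about 1.5 mm of lift. Backing off until only a trace of lift remains.

```bash
python3 - <<'E'
from h import *
ref=np.load("ref.npz")["side"]; q0=np.load("q0.npy")
for k in (3.56,3.50,3.47,3.45,3.43,3.41,3.39):
    q=q0.copy(); q[5]+=k; goto_joints(q); v=float(shift(ref,avg("side",3),"side")); s=read_state()
    print(k,round(s["t"],2),round(v,2),np.round(s["wrist_force"],1))
    if v<.06: break
E
```

```text
3.56 29.82 0.36 [-10.1  -2.2   6.6]
3.5 30.23 0.2 [-10.1  -2.5   5.9]
3.47 30.62 0.09 [-10.7  -2.7   6.4]
3.45 31.02 -0.0 [-10.4  -2.5   6.1]
```

```bash
python3 - <<'E'
from h import *
ref=np.load("ref.npz")["side"]
open_jaws(); s=read_state(); print(s["t"],s["wrist_force"],shift(ref,avg("side",3),"side"))
line_to(kp(60),vel=100); line_to(kp(100),vel=150); dwell(.3); s=read_state(); print(s["t"],s["wrist_force"],s["joints"],shift(ref,avg("side",4),"side"))
f=snap("side","s8"); snap("scene","sc8"); g=load("sc8")
a=f["pixels"][140:290,270:450]; b=g["pixels"][180:330,290:470]
cv2.imwrite("pics/c7.png",np.vstack([cv2.resize(x,(720,600),interpolation=cv2.INTER_CUBIC)[60:360] if 0 else cv2.resize(x,(360,300),interpolation=cv2.INTER_CUBIC) for x in (a,b)]) if 0 else np.hstack([cv2.resize(x,(400,333),interpolation=cv2.INTER_CUBIC) for x in (a,b)]))
E
```

```text
31.725 [0.83043494 1.07840384 0.02543779] -0.0013529642994279548
33.4583 [ 0.65711843  0.37137207 -0.54691767] [-0.76709223 -0.72082144  2.51679962  0.467772    1.05425193  0.95036668] 0.0023809448220449884
```

View pics/c7.png

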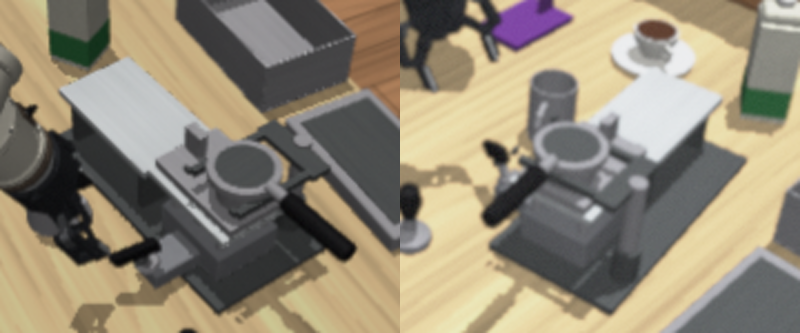

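```bash
python3 -c "
from h import *
sign_off()"
```

```text
the job is handed in; nothing more can be done
```

The plate is on the platform, the jack is raised until the plate touches the portafilter, and the job is handed in. It took about 33 s of the 72 s allowed.

**Plate:** I gripped it by its lug, carried it level off the ledge and across the gap, and lowered it about 7 mm onto the platform. The first placing was about 1.7 mm off sideways and 1 mm lengthwise, so I corrected it before letting go. The last close check showed side margins of 20 and 19 px, ends flush within about 1 mm, and the lug end towards the ledge.

**Jack:** I turned the knob clockwise in a single grasp instead of several. The side camera showed the portafilter starting to rise at about 3.43 rad of turn. I went past that, lifting it about 1.5 mm, then backed off to 3.45 rad. By the side-camera tracking about 0.1 mm of lift is left, so it is touching and still seated in its fork.

**After letting go:** The portafilter's position did not change, and the wrist force was near zero with the arm clear. In the last pictures, the neighbouring objects in view look undisturbed.

**Check that failed:** The scene camera's tracking of the portafilter was unusable because the gripper moved through its view. The contact point therefore rests on the side camera alone.

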